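# Slide a carton of cover glasses to the tape and tip it flat

## Robot

A 6-joint arm with a two-finger parallel gripper is mounted at the origin on the work surface. World frame = base frame: x ahead of the robot, y to its left, z up, the work surface at z = 0. Lengths are in m, angles in rad, forces in N, time in s.
With the tool pointing down it reaches from about 0.4 to 0.825 m from the base axis. Payload 7 kg.
Tool frame: the origin (TCP) lies between the finger pads; the fingertips stand 22 mm ahead of it and the grasp point (between the pads) lies 3 mm ahead of it; z points along the fingers, y is the direction in which the jaws open and shut (so a half turn about z gives the same grasp; the last joint's range is limited). The gripper opens to 88 mm and grips with 3 to 60 N. Pads are 19 mm wide; open, the fingers measure 130 mm over their backs; the gripper's body (78 mm by 193 mm) begins 47 mm behind the grasp point.
Start: joints at [-0.932, 0.359, 0.012, 0, -1.224, -0.288], TCP at [0.232, -0.634, 0.249] pointing down, gripper open.
Joint ranges: [-3.07, 3.07], [-1.43, 2.12], [-1.02, 1.25], [-3.03, 1.67], [-3.05, -0], [-3.03, 3.03]. Speed limits (rad/s): [2.39, 2.39, 3.01, 3.14, 3.14, 3.14].

## Interface

Orientations are given as [roll, pitch, yaw] about the fixed x, y, z axes, in that order (R = Rz(yaw) Ry(pitch) Rx(roll)).
In Python, from station import arm, optics gives the robot as it stands. The module is installed in compiled form; this text tells all that it offers.
- The arm moves only by the tool jog_arm, never from a script. Its argument "motion" is a list that holds one entry, the list of rows, each a list of 7 numbers: the shift along the tool's x, y, z in m, then the turn, a rotation vector about the tool's x, y, z in degrees, then the finger opening in m, from 0 to 0.0876. In form: [[[x, y, z, rx, ry, rz, grip], ...]]. A call has 1 to 8 rows; each row is the pose to reach, as a shift and turn from the pose measured when the call began, along the tool's axes at that moment; what a row does not reach only later rows make up. A row lasts 1/10 s, in which the tool goes at most 50 mm and 8.59 degrees, less where a joint would pass 70% of its speed; a pose out of reach is approached as far as the arm can. A call with a gripper value outside its range is refused whole. The fingers move at their own pace and stop on an object; "newtons" is the grip in N (left out, the last holds). Time passes only in rows, so rows that repeat a pose let the fingers close. It gives the time, the measured TCP pose, the force and the opening at its end, in the units of the state.
- arm.get_state(): the state, without advancing time (a new reading comes with each control period).
- optics.grab_frame(name): name is "scene" or "side" or "wrist"; returns the picture (400x640x3 uint8, red, green, blue); there is no depth.
- optics.camera_model(name): a dict with "mtx" (3x3 intrinsics, pixels), "R" (3x3) and "t" (3): a world point X has camera coordinates R X + t; the wrist camera has in their place "mount" (4x4, takes a point from camera to tool coordinates, whose origin is the TCP and whose axes are the flange's). Camera axes: x right, y down, z forward; pixel columns grow to the right and rows downward; lengths in m; the calibration is good to about 2 mm. A picture is of the moment at which its call begins: read the wrist's pose just before it. camera_model takes no time and is no camera call.
- arm.job_done(): hands the job in, once; it reports no verdict.
The state is a dict: "t": time; "q": joint angles; "qd": joint speeds; "joint_efforts": joint torques, N m; "eef_pos": TCP position; "ee_rot": TCP orientation; "force": force on the tool from outside, world axes, zero at the start; "moment": the same for the moment, N m; "width": finger opening in m.
Only numpy, scipy, OpenCV 4.12 (cv2) and the standard library are available. Lean on these libraries where they do the work, as an engineer would, in place of code of your own. Each camera call takes 0.05 s, during which the arm holds its last target.

## Task

Push the small standing carton along the bench, still upright, until its foot is just inside the near edge of the taped rectangle, then push it high up so that it topples over, plain face down and label up, and lands lying flat inside the tape. Do not lift it, do not let it fall outside the tape, and leave everything else on the bench where it is.

Things in the scene. Friction and masses are not known exactly. Their poses are not given: they have to be found in the camera images.
- carton: small closed cardboard carton of cover glasses, loose, about 0.2 kg, standing on its long narrow side: 28 mm thick (x), 100 mm wide (y), 68 mm tall (z). Origin at the centre of its underside as it stands; z up; +x points out of its plain broad face towards the taped rectangle, -x out of the broad face with a blank paper label. It slides on the bench when pushed close to its foot and tips over when pushed near its top.
- carton_mid (a point): centre of the carton, 34 mm above its underside while it stands
- carton_bl (a point): the left bottom corner of the carton's plain +x face (the face that should end on the bench); left is the carton's +y
- carton_br (a point): the right bottom corner of the carton's plain +x face (the face that should end on the bench); left is the carton's +y
- carton_tl (a point): the left top corner of the carton's plain +x face (the face that should end on the bench); left is the carton's +y
- carton_tr (a point): the right top corner of the carton's plain +x face (the face that should end on the bench); left is the carton's +y
- zone: rectangle of flat paper tape stuck on the bench, fixed, no height to speak of (carton slides over it freely). Inside the tape 100 mm (x) by 136 mm (y); tape 12 mm wide all round. Origin at the centre, on the bench surface (z = 0); +x points away from the standing carton, which starts 105 to 140 mm (centre to centre) on the -x side, within 10 mm sideways and turned at most 0.12 rad from square to it.
- glass_plate: clear glass cover plate lying flat, 83 x 83 x 4 mm, beyond the far side of the taped rectangle. Loose bystander; origin at the centre of its underside.
- burnisher: bronze burnisher with wooden handle lying flat, about 155 mm long, 16 mm thick, its long axis along its x, beside the standing carton. Loose bystander; origin near its middle, on the underside.
- pincer: steel slide-clip pincer lying flat, about 135 mm long, 30 mm wide, 9 mm thick, its long axis along its x, beside the standing carton. Loose bystander; origin near its middle, on the underside.
- pin_jar: squat open clear glass jar of slide pins, diameter 60 mm, 50 mm tall, beside the taped rectangle. Loose bystander; origin at the centre of its underside.
- glue_bottle: closed white bottle standing upright, diameter 42 mm, 95 mm tall, beside the taped rectangle. Loose bystander; origin at the centre of its underside.
- tall_carton: a taller cardboard carton standing well away to the robot's right, 50 x 75 mm, 135 mm tall; not the one to tip. Loose bystander; origin at the centre of its underside.
- vise: small cast-iron bench vise bolted down to the robot's left, base 130 x 90 mm, clamping a cracked oak slide frame whose top is 178 mm above the bench; fixed; origin at the centre of its underside. Bystander.
There are look-alikes about, which are no part of the job. What is shaped like the carton but orange or yellow is not meant.

How it is judged:
By the outcome, as a careful person would: the job done as asked, in the order asked, and still so for the second after the job is handed in, with the robot touching nothing.
It also fails if it takes over 42 s, if anything falls off the work surface, if the arm or the gripper's body presses on something with over 40 N, if the wrist force passes 120 N, or if a joint passes its speed limit or range.

## Working session

There is one attempt and no reset: what is moved stays moved. The work goes in short steps, Python scripts to look and compute and a tool call to move; the robot and the scene stay as the last step left them, time stands still between calls to the robot, and variables do not carry over. Pictures are saved under pics/ and viewed, and the job is handed in when it is done.

Besides the shell and the picture viewer there is one more tool, called after ">>>" as name([rows], argument=value, ...), one row to a line, values as JSON. jog_arm: Moves the arm, as the interface text tells. Its arguments: {"type":"object","properties":{"motion":{"type":"array","items":{"type":"array","items":{"type":"array","items":{"type":"number"}}}},"newtons":{"type":"number"}},"required":["motion"]}

```bash
mkdir -p pics
python3 - <<'E'
from station import arm, optics
import cv2
s=arm.get_state(); print(s)
for n in ["scene","side"]:
    im=optics.grab_frame(n); cv2.imwrite(f"pics/{n}0.png",im[:,:,::-1])
for n in ["scene","side","wrist"]: print(n,optics.camera_model(n))
E
```

```text
{'t': 0.0, 'q': array([-9.31915673e-01,  3.59359608e-01,  1.10852879e-02, -3.98522670e-04,
       -1.22409589e+00, -2.88095365e-01]), 'qd': array([ 0.00091718,  0.00027694, -0.00174921,  0.00047778, -0.00281376,
        0.00231245]), 'joint_efforts': array([ 2.26515564e-03, -5.82724142e+01,  2.93050933e+01,  6.99721009e+00,
        6.93308990e-03, -1.43171255e-04]), 'eef_pos': array([ 0.23179111, -0.63347606,  0.24764308]), 'ee_rot': array([ 3.13997718e+00, -8.80300829e-05, -2.79094300e+00]), 'force': array([ 0.77121486, -0.5270985 ,  0.16084938]), 'moment': array([-0.00065322,  0.00663633,  0.01309316]), 'width': 0.08755649481229727}
scene {'mtx': array([[365.65125207,   0.        , 323.38981022],
       [  0.        , 365.65125207, 200.7598911 ],
       [  0.        ,   0.        ,   1.        ]]), 'R': array([[ 0.36542918,  0.93083781,  0.00157409],
       [ 0.71106407, -0.2780581 , -0.64581079],
       [-0.60070742,  0.23711739, -0.76349587]]), 't': array([-0.19368772, -0.31272094,  1.65351448])}
side {'mtx': array([[398.95244739,   0.        , 316.49093367],
       [  0.        , 398.95244739, 194.77078852],
       [  0.        ,   0.        ,   1.        ]]), 'R': array([[-0.73330609, -0.67988674,  0.00402458],
       [-0.43355068,  0.46303903, -0.77306447],
       [ 0.52373274, -0.56863774, -0.6343147 ]]), 't': array([0.39143804, 0.25989047, 0.91230163])}
wrist {'mtx': array([[297.10898521,   0.        , 316.36372655],
       [  0.        , 297.10898521, 201.68072231],
       [  0.        ,   0.        ,   1.        ]]), 'mount': array([[-5.66723903e-04, -9.55697514e-01, -2.94350032e-01,
         8.02069466e-02],
       [ 9.99999709e-01, -6.91774354e-04,  3.20717789e-04,
         6.78594106e-04],
       [-5.10132997e-04, -2.94349765e-01,  9.55697628e-01,
        -1.36561731e-01],
       [ 0.00000000e+00,  0.00000000e+00,  0.00000000e+00,
         1.00000000e+00]])}
```

View pics/scene0.png

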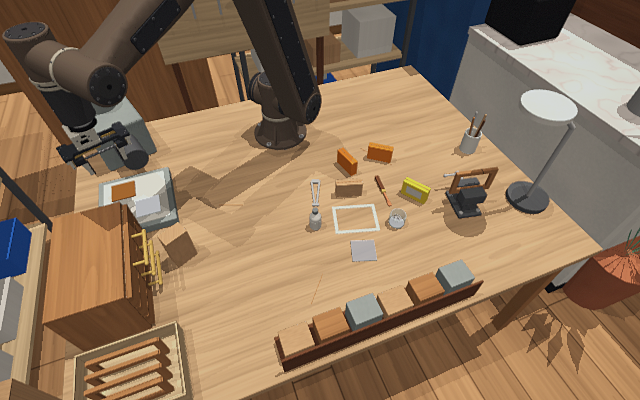

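View pics/side0.png

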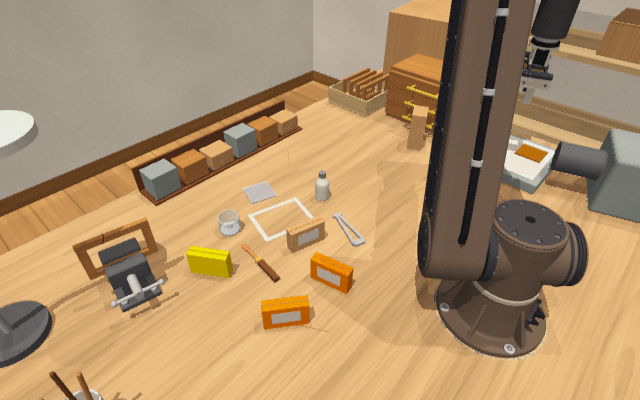

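The brown carton stands at scene (349,188) and side (306,234). The tape rectangle is centred at scene (356,219) and side (282,219). The orange and yellow look-alikes stand behind the carton and to its left. I'll zoom in next.

Run:
```python
import cv2
a=cv2.imread("pics/scene0.png")[140:270,290:450]; cv2.imwrite("pics/sc_crop.png",cv2.resize(a,None,fx=5,fy=4.6,interpolation=cv2.INTER_CUBIC)) if 0 else cv2.imwrite("pics/sc_crop.png",cv2.resize(a[:120],None,fx=5,fy=5,interpolation=cv2.INTER_CUBIC))
b=cv2.imread("pics/side0.png")[165:285,215:375]; cv2.imwrite("pics/si_crop.png",cv2.resize(b,None,fx=5,fy=5,interpolation=cv2.INTER_CUBIC))
```

```text
(no output)
```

View pics/sc_crop.png

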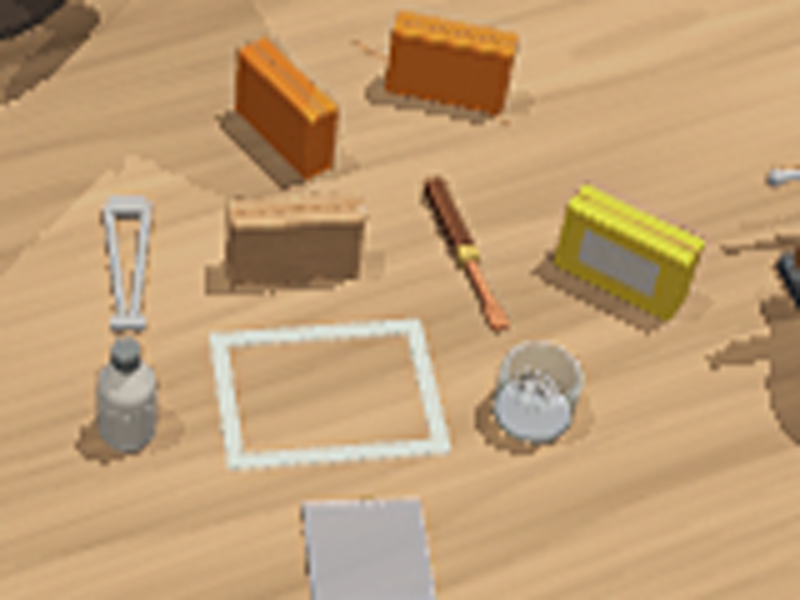

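View pics/si_crop.png

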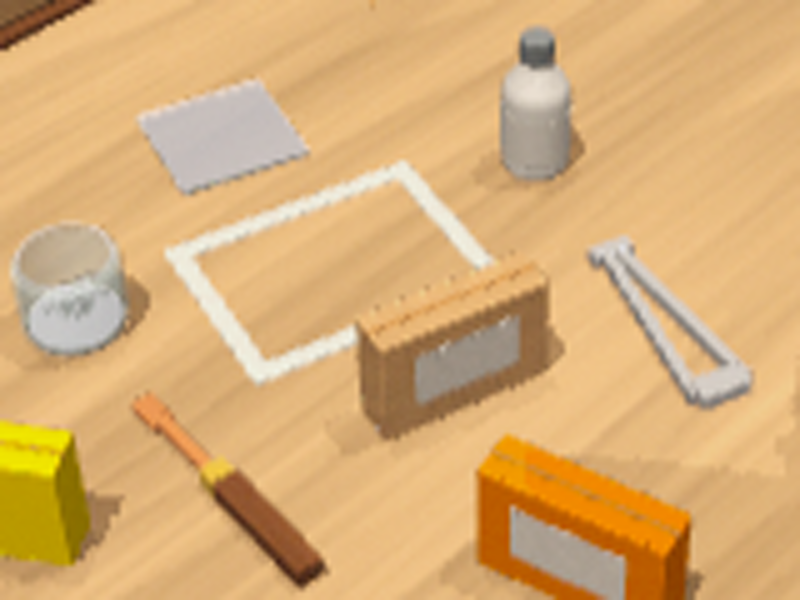

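```bash
cat > h.py <<'E'
import numpy as np, cv2
from scipy.optimize import least_squares
from station import arm, optics
CM={n:optics.camera_model(n) for n in ["scene","side","wrist"]}
def ray_to_z(n,uv,z,C=None):
    c=CM[n] if C is None else C
    uv=np.atleast_2d(np.array(uv,float)); K=c["mtx"]
    d=np.c_[(uv[:,0]-K[0,2])/K[0,0],(uv[:,1]-K[1,2])/K[1,1],np.ones(len(uv))]
    R=c["R"];o=-R.T@c["t"]; w=d@R
    return o+w*((z-o[2])/w[:,2])[:,None]
def proj(c,X):
    X=np.atleast_2d(X); p=X@c["R"].T+c["t"]; p=p@c["mtx"].T
    return p[:,:2]/p[:,2:]
def crop(uv,off,s=5): return (np.array(uv,float)+.5)/s-.5+np.array(off)
def pose(p,loc,z0=0):
    x,y,a=p[:3]; c,s=np.cos(a),np.sin(a); L=np.array(loc,float)
    return np.c_[x+c*L[:,0]-s*L[:,1],y+s*L[:,0]+c*L[:,1],L[:,2]]
def wristcam(st):
    from scipy.spatial.transform import Rotation as Ro
    T=np.eye(4);T[:3,:3]=Ro.from_euler("xyz",st["ee_rot"]).as_matrix();T[:3,3]=st["eef_pos"]
    M=np.linalg.inv(T@CM["wrist"]["mount"]); return dict(mtx=CM["wrist"]["mtx"],R=M[:3,:3],t=M[:3,3])
def fit(obs,p0):
    f=lambda p:np.concatenate([(proj(c,pose(p,L))-uv).ravel() for c,L,uv in obs])
    r=least_squares(f,p0,loss="soft_l1"); return r.x,f(r.x).reshape(-1,2)
E
python3 - <<'E'
from h import *
S,D=(290,140),(215,165)
for nm,uv in dict(zone=[(210,335),(420,320),(449,452),(230,467)],cartonbot=[(226,286),(361,279)],plate=[(303,502),(420,500)],burn=[(430,180),(498,328)],pinc=[(105,200),(150,200),(128,325)]).items():
    print(nm,ray_to_z("scene",crop(uv,S),0)[:,:2].round(4).tolist())
for nm,uv in dict(zone=[(403,163),(165,253),(260,382)],cartbot=[(388,437),(362,418),(548,360)],jar=[(75,350)],bottle=[(535,178)],pinc=[(590,250),(700,402),(750,375)],burn=[(140,400),(310,582)],orange=[(480,560)]).items():
    print(nm,ray_to_z("side",crop(uv,D),0)[:,:2].round(4).tolist())
for nm,uv in dict(carttop=[(228,228),(364,222),(228,200),(362,200)],orange=[(238,50),(312,120),(336,112),(262,42)],or2=[(390,35),(395,12),(515,36),(505,55)]).items():
    print(nm,ray_to_z("scene",crop(uv,S),.068)[:,:2].round(4).tolist())
print("cart top side",ray_to_z("side",crop([(384,350),(548,290),(358,322),(520,258)],D),.068)[:,:2].round(4).tolist())
E
```

```text
zone [[0.4897, 0.0489], [0.5339, 0.2022], [0.6513, 0.1666], [0.6065, 0.0164]]
cartonbot [[0.4492, 0.0787], [0.4805, 0.1782]]
plate [[0.6525, 0.0523], [0.6807, 0.129]]
burn [[0.4047, 0.2756], [0.5623, 0.2533]]
pinc [[0.3301, 0.0236], [0.3432, 0.0571], [0.4582, -0.0049]]
zone [[0.6038, 0.0201], [0.6464, 0.1715], [0.529, 0.2028]]
cartbot [[0.4502, 0.1836], [0.4699, 0.1835], [0.4267, 0.0846]]
jar [[0.6211, 0.2557]]
bottle [[0.5354, -0.0245]]
pinc [[0.4686, 0.0016], [0.3465, 0.0525], [0.3393, 0.0184]]
burn [[0.5657, 0.2553], [0.4103, 0.2759]]
orange [[0.3592, 0.2097]]
carttop [[0.4512, 0.0776], [0.4823, 0.1737], [0.4249, 0.0886], [0.4614, 0.182]]
orange [[0.274, 0.1603], [0.3696, 0.1825], [0.3682, 0.2037], [0.2722, 0.1821]]
or2 [[0.3023, 0.2825], [0.2782, 0.2987], [0.3403, 0.3766], [0.3577, 0.3581]]
cart top side [[0.4472, 0.1861], [0.4165, 0.0976], [0.4711, 0.1811], [0.4436, 0.0895]]
```

Run:
```python
from h import *
S,D=(290,140),(215,165)
zl={'a':(-.062,-.08,0),'b':(-.062,.08,0),'c':(.062,.08,0),'d':(.062,-.08,0)}
so=dict(a=(210,335),b=(420,320),c=(449,452),d=(230,467)); do=dict(d=(403,163),c=(165,253),b=(260,382))
def obs(L,so,do): return [(CM["scene"],[L[k] for k in so],crop(list(so.values()),S)),(CM["side"],[L[k] for k in do],crop(list(do.values()),D))]
z,r=fit(obs(zl,so,do),[.57,.11,-.27]); print("zone",z.round(4),r.round(1).tolist())
h=.068
cl={'fr':(.014,-.05,0),'fl':(.014,.05,0),'br':(-.014,-.05,0),'bl':(-.014,.05,0)}
cl.update({k+'t':(a,b,h) for k,(a,b,_) in list(cl.items())})
so=dict(frt=(228,228),flt=(364,222),fr=(226,286),fl=(361,279),brt=(228,200),blt=(362,200))
do=dict(bl=(388,437),fl=(362,418),br=(548,360),blt=(384,350),brt=(548,290),flt=(358,322),frt=(520,258))
c,r=fit(obs(cl,so,do),[.45,.13,-.27]); print("carton",c.round(4),r.round(1).tolist())
a=z[2];R=np.array([[np.cos(a),np.sin(a)],[-np.sin(a),np.cos(a)]])
print("carton in zone",(R@(c[:2]-z[:2])).round(4),c[2]-z[2])
im=cv2.imread("pics/scene0.png");print("tall",ray_to_z("scene",[(180,265)],0))
```

```text
zone [ 0.5683  0.1095 -0.2702] [[-0.2, -0.5], [-0.2, -0.8], [0.6, -0.7], [-0.1, 0.1], [0.3, -1.1], [-0.3, -0.7], [-0.4, -0.1]]
carton [ 0.4493  0.1336 -0.2606] [[0.9, -0.5], [0.4, -1.5], [0.8, -0.1], [-0.5, -0.9], [-0.1, -0.4], [-0.6, -2.5], [-0.1, 0.7], [-0.1, -2.2], [-0.0, 1.5], [-0.3, -0.4], [0.4, -2.8], [-0.5, -1.4], [0.2, -2.6]]
carton in zone [-0.1211 -0.0085] 0.00956308384379978
tall [[ 0.53808085 -0.51240579  0.        ]]
```

>>> jog_arm([
  [[-0.33,0.235,0,0,0,-65,0.05],[-0.33,0.235,0,0,0,-65,0.05],[-0.33,0.235,0,0,0,-65,0.05],[-0.33,0.235,0,0,0,-65,0.05],[-0.33,0.235,0,0,0,-65,0.05],[-0.33,0.235,0,0,0,-65,0.05],[-0.33,0.235,0,0,0,-65,0.05],[-0.33,0.235,0,0,0,-65,0.05]],
])

```text
t: 0.9
eef_pos: [0.4586, -0.3019, 0.248]
ee_rot: [3.141, 0.001, -1.651]
force: [1.1, -0.4, 0.3]
width: 0.05
```

```bash
cat >> h.py <<'E'
def rel(target_xyz,target_yaw,pitch=0.0):
    "shift/turn rows for absolute target, tool down (roll=pi)"
    from scipy.spatial.transform import Rotation as Ro
    s=arm.get_state(); R=Ro.from_euler("xyz",s["ee_rot"])
    T=Ro.from_euler("xyz",[np.pi,pitch,target_yaw])
    return R.inv().apply(np.array(target_xyz)-s["eef_pos"]), np.degrees((R.inv()*T).as_rotvec())
E
python3 - <<'E'
from h import *
s=arm.get_state(); print(s["t"],s["eef_pos"],s["ee_rot"],s["q"],s["width"])
print(rel([.4185,.142,.25],-.262))
E
```

```text
0.9 [ 0.4585918  -0.30191999  0.24797092] [ 3.14076201e+00  1.37604645e-03 -1.65063823e+00] [-0.22623769  0.15322711 -0.26692528 -0.00135767 -1.15166677  0.14694952] 0.049964630243940565
(array([-0.43931058,  0.07537101, -0.00136197]), array([-1.50543091e-02,  9.87898077e-02, -7.95630586e+01]))
```

>>> jog_arm([
  [[-0.44,0.075,0,0,0,-79.5,0.05],[-0.44,0.075,0,0,0,-79.5,0.05],[-0.44,0.075,0,0,0,-79.5,0.05],[-0.44,0.075,0,0,0,-79.5,0.05],[-0.44,0.075,0,0,0,-79.5,0.05],[-0.44,0.075,0,0,0,-79.5,0.05],[-0.44,0.075,0,0,0,-79.5,0.05],[-0.44,0.075,0,0,0,-79.5,0.05]],
])

```text
t: 1.7
eef_pos: [0.4223, 0.0965, 0.2488]
ee_rot: [-3.14, 0.001, -0.45]
force: [2.1, 0.1, 0.3]
width: 0.0497
```

Run:
```python
from h import *
s=arm.get_state(); print(s["t"],s["eef_pos"],s["ee_rot"],s["q"],s["width"])
print(rel([.4185,.142,.25],-.262))
im=optics.grab_frame("wrist"); cv2.imwrite("pics/w1.png",im[:,:,::-1])
np.save("w1.npy",np.r_[s["eef_pos"],s["ee_rot"]])
```

```text
1.7 [0.42226869 0.09648951 0.24877369] [-3.13995491e+00  1.00970549e-03 -4.49995491e-01] [ 0.68188894 -0.05396262 -0.48666964 -0.00177428 -1.13703648  0.43965593] 0.04971487203683569
(array([-0.02319005, -0.03934256, -0.00113846]), array([ -0.09899709,   0.04886102, -10.77139224]))
```

View pics/w1.png

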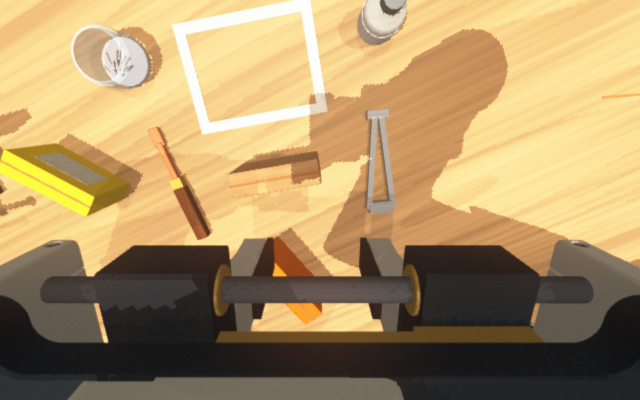

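The wrist view shows the carton at about (275,175), the tape corners at (180,28), (305,5), (325,108) and (205,130), the pincer at (380,160), and an orange look-alike under the fingers at (295,280). I'll finish the hover move, then measure again.

>>> jog_arm([
  [[-0.023,-0.039,-0.001,0,0,-10.8,0.05],[-0.023,-0.039,-0.001,0,0,-10.8,0.05],[-0.023,-0.039,-0.001,0,0,-10.8,0.05]],
])

```text
t: 2.05
eef_pos: [0.4179, 0.1484, 0.2498]
ee_rot: [-3.138, 0.0, -0.246]
force: [0.0, -0.1, 0.5]
width: 0.0504
```

Run:
```python
from h import *
s=arm.get_state(); print(s["t"],s["eef_pos"],s["ee_rot"],s["q"],s["qd"],s["width"])
im=optics.grab_frame("wrist"); cv2.imwrite("pics/w2.png",im[:,:,::-1])
np.save("w2.npy",np.r_[s["eef_pos"],s["ee_rot"]])
cv2.imwrite("pics/w2c.png",cv2.resize(im[0:230,150:420,::-1],None,fx=2.6,fy=2.6,interpolation=cv2.INTER_CUBIC))
```

```text
2.05 [0.41794282 0.14841114 0.2498251 ] [-3.13829528e+00  4.24541164e-04 -2.45627985e-01] [ 0.78659689 -0.03603928 -0.4672004  -0.00226551 -1.13702333  0.53952026] [-0.04061101 -0.00967658 -0.01132468  0.00031677 -0.00356796 -0.05987705] 0.05038349617704455
```

View pics/w2c.png

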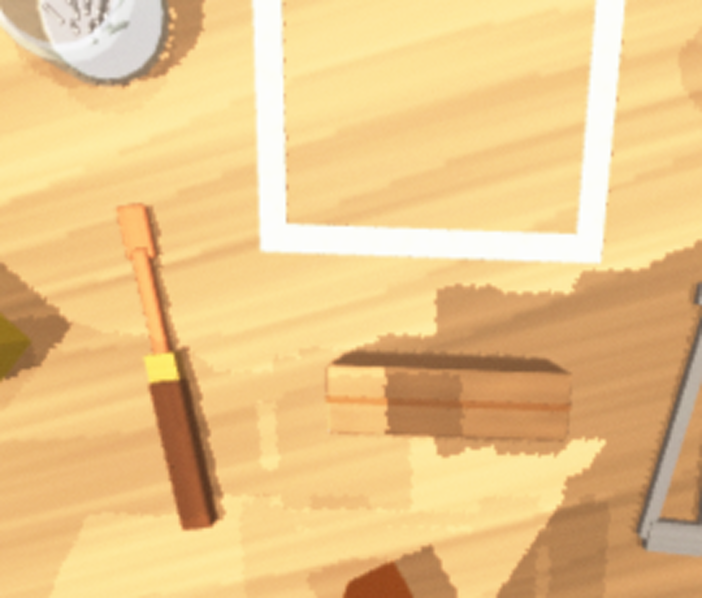

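View pics/w2.png

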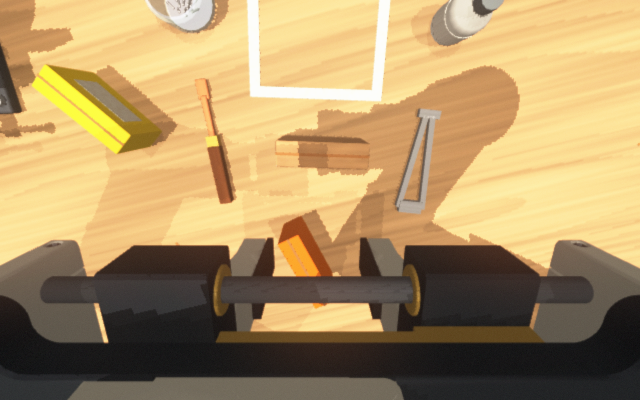

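The tape's near outer corners are at crop (261,250) and (601,262). The carton top's corners are at crop (328,364), (570,374), (569,438) and (330,432).

Run:
```python
from h import *
p=np.load("w2.npy"); C=wristcam(dict(eef_pos=p[:3],ee_rot=p[3:]))
W=lambda uv:crop(uv,(150,0),2.6)
print(ray_to_z("",W([(261,250),(601,262),(286,223),(577,233)]),0,C)[:,:2].round(4).tolist())
t=ray_to_z("",W([(328,364),(570,374),(569,438),(330,432)]),.068,C)[:,:2];print(t.round(4).tolist())
S,D=(290,140),(215,165)
zl={'a':(-.062,-.08,0),'b':(-.062,.08,0),'c':(.062,.08,0),'d':(.062,-.08,0),'ib':(-.05,.068,0),'ia':(-.05,-.068,0)}
so=dict(b=(261,250),a=(601,262),ib=(286,223),ia=(577,233))
zw,r=fit([(C,[zl[k] for k in so],W(list(so.values())))],[.57,.11,-.27]);print("zone wrist",zw,r.round(1).tolist())
cl={'flt':(.014,.05,.068),'frt':(.014,-.05,.068),'brt':(-.014,-.05,.068),'blt':(-.014,.05,.068)}
so=dict(flt=(328,364),frt=(570,374),brt=(569,438),blt=(330,432))
c,r=fit([(C,[cl[k] for k in so],W(list(so.values())))],[.45,.13,-.27]);print("carton wrist",c,r.round(1).tolist())
a=zw[2];R=np.array([[np.cos(a),np.sin(a)],[-np.sin(a),np.cos(a)]])
print("carton in zone",(R@(c[:2]-zw[:2])).round(4),c[2]-zw[2])
# where vs tool
a=c[2]; u=np.array([np.cos(a),np.sin(a)]); 
T=c[:2]-u*(.014+.0095+.012); print(T, rel([T[0],T[1],.25],a))
```

```text
[[0.5309, 0.2053], [0.4865, 0.0508], [0.5394, 0.1903], [0.502, 0.0593]]
[[0.4764, 0.1789], [0.4486, 0.0846], [0.4229, 0.0901], [0.4495, 0.186]]
zone wrist [ 0.56855953  0.11100327 -0.27909291] [[0.2, -0.1], [-0.4, -0.2], [0.2, 0.1], [-0.0, 0.2]]
carton wrist [ 0.44931857  0.13476176 -0.27610054] [[-0.1, 0.0], [1.5, -0.9], [-0.2, 0.7], [-0.6, 0.2]]
carton in zone [-0.1212 -0.01  ] 0.0029923725295322723
[0.41516311 0.14443927] (array([-0.00200731,  0.0036015 , -0.00024111]), array([-0.17458081,  0.03339493,  1.540868  ]))
```

>>> jog_arm([
  [[-0.002,0.004,0.05,0,0,1.6,0.05],[-0.002,0.004,0.1,0,0,1.6,0.05],[-0.002,0.004,0.14,0,0,1.6,0.05],[-0.002,0.004,0.17,0,0,1.6,0.05],[-0.002,0.004,0.18,0,0,1.6,0.05],[-0.002,0.004,0.18,0,0,1.6,0.05]],
])

```text
t: 2.7
eef_pos: [0.4148, 0.1433, 0.0689]
ee_rot: [-3.141, 0.002, -0.28]
force: [0.2, -0.0, 0.7]
width: 0.0499
```

Run:
```python
from h import *
s=arm.get_state(); print(s["t"],s["eef_pos"],s["ee_rot"],s["force"],s["width"])
print(rel([.4152,.1444,.033],-.274))
for n in ["side","wrist"]:
    im=optics.grab_frame(n)[:,:,::-1]; cv2.imwrite(f"pics/{n}3.png",cv2.resize(im[140:300,190:430],None,fx=3.2,fy=3.2,interpolation=cv2.INTER_CUBIC) if n=="side" else im)
```

```text
2.7 [0.41475362 0.14332673 0.06894309] [-3.14127516e+00  2.08851650e-03 -2.79554549e-01] [ 0.22042794 -0.00076854  0.72761238] 0.04992343431518885
(array([ 0.00020797, -0.00114336,  0.0359431 ]), array([-0.01852355,  0.11961235, -0.31827111]))
```

View pics/side3.png

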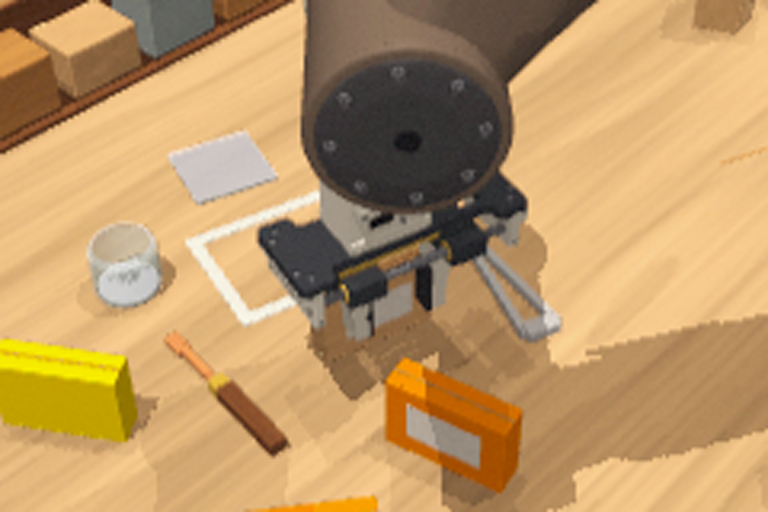

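View pics/wrist3.png

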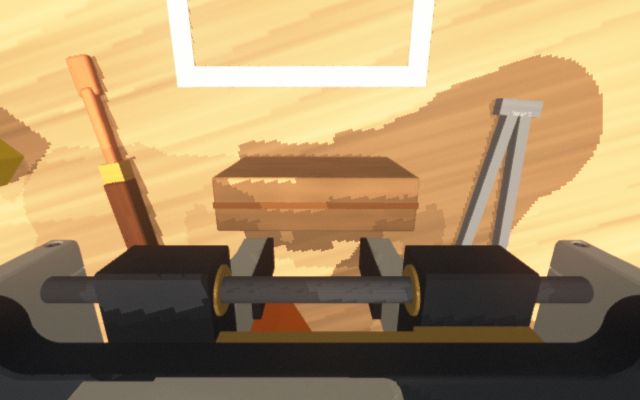

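The fingers straddle the label face from behind, with a gap. The carton top's corners are at wrist (213,177), (419,177), (414,231) and (214,231), and the tape's near outer corners are at (177,87) and (427,87). I'll lower the tool.

>>> jog_arm([
  [[0,-0.001,0.02,0,0,0,0.05],[0,-0.001,0.032,0,0,0,0.05],[0,-0.001,0.036,0,0,0,0.05],[0,-0.001,0.036,0,0,0,0.05]],
])

```text
t: 3.2
eef_pos: [0.4168, 0.1462, 0.0357]
ee_rot: [-3.136, -0.001, -0.278]
force: [0.0, -0.1, 0.8]
width: 0.0499
```

```bash
cat >> h.py <<'E'
def zonecoords(p,z): 
    a=z[2];R=np.array([[np.cos(a),np.sin(a)],[-np.sin(a),np.cos(a)]]);return (R@(np.array(p[:2])-z[:2])).round(4)
ZONE=np.array([.5685,.1105,-.276])
E
python3 - <<'E'
from h import *
C=wristcam(dict(eef_pos=np.array([0.41475362,0.14332673,0.06894309]),ee_rot=np.array([-3.14127516e+00,2.08851650e-03,-2.79554549e-01])))
print(ray_to_z("",[(177,87),(427,87)],0,C)[:,:2])
t=ray_to_z("",[(213,177),(419,177),(414,231),(214,231)],.068,C)[:,:2]; print([zonecoords(x,ZONE) for x in t])
s=arm.get_state(); print(s["t"],s["eef_pos"],s["ee_rot"],s["force"],s["width"]); print(zonecoords(s["eef_pos"],ZONE))
E
```

```text
[[0.52955254 0.20457609]
 [0.48488345 0.04932432]]
[array([-0.1075,  0.0388]), array([-0.1079, -0.0584]), array([-0.1354, -0.0587]), array([-0.1351,  0.0412])]
3.2 [0.41681189 0.14621867 0.03573377] [-3.13646226e+00 -1.01610845e-03 -2.78411913e-01] [ 7.63279268e-05 -1.45514072e-01  7.95809483e-01] 0.04991379441464826
[-0.1557 -0.007 ]
```

>>> jog_arm([
  [[0.005,0,0.002,0,0,0,0.05],[0.01,0,0.002,0,0,0,0.05],[0.015,0,0.002,0,0,0,0.05],[0.021,-0.001,0.002,0,0,0,0.05],[0.027,-0.002,0.002,0,0,0,0.05],[0.033,-0.003,0.002,0,0,0,0.05],[0.038,-0.0035,0.002,0,0,0,0.05],[0.04,-0.004,0.002,0,0,0,0.05]],
])

```text
t: 4.0
eef_pos: [0.4569, 0.1389, 0.0336]
ee_rot: [-3.137, -0.001, -0.279]
force: [-2.3, 0.5, 3.1]
width: 0.0505
```

Run:
```python
from h import *
s=arm.get_state(); print(s["t"],s["eef_pos"],s["ee_rot"],s["force"]); print(zonecoords(s["eef_pos"],ZONE))
np.save("w4.npy",np.r_[s["eef_pos"],s["ee_rot"]])
im=optics.grab_frame("wrist")[:,:,::-1]; cv2.imwrite("pics/w4.png",im)
im=optics.grab_frame("scene")[:,:,::-1]; cv2.imwrite("pics/s4.png",cv2.resize(im[140:260,290:450],None,fx=5,fy=5,interpolation=cv2.INTER_CUBIC))
```

```text
4.0 [0.45693662 0.1389492  0.03361853] [-3.13663263e+00 -9.92442069e-04 -2.78740205e-01] [-2.34297475  0.5236008   3.10696937]
[-0.1151 -0.003 ]
```

View pics/w4.png

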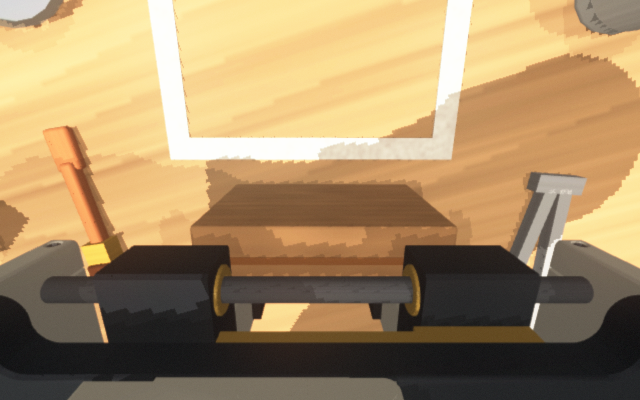

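View pics/s4.png

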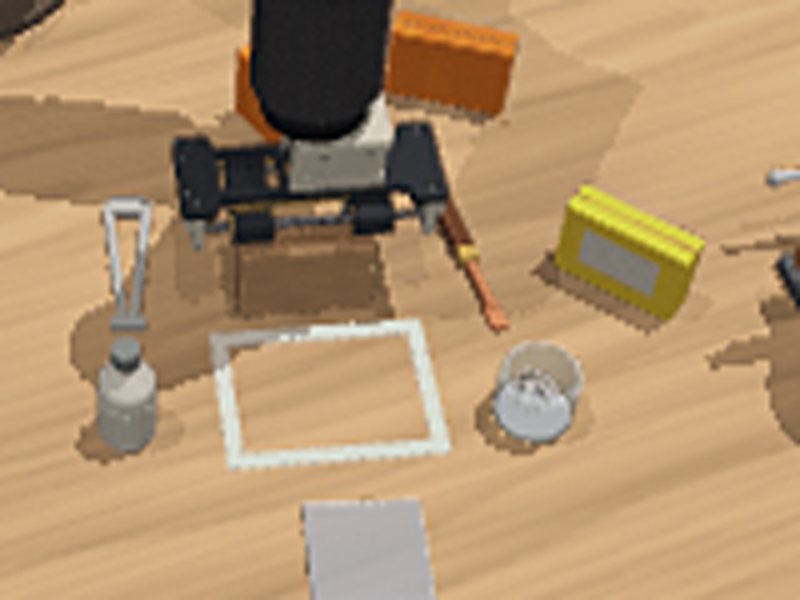

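The carton is still upright and square. Its front foot edge runs from (233,184) to (407,184) in the wrist view, and the tape's outer near edge is at row 160 with the inner at row 138. The burnisher, pincer, bottle and jar haven't moved.

Run:
```python
from h import *
p=np.load("w4.npy"); C=wristcam(dict(eef_pos=p[:3],ee_rot=p[3:]))
print("tape",[zonecoords(x,ZONE) for x in ray_to_z("",[(170,160),(452,160),(189,138),(433,138)],0,C)[:,:2]])
print("foot",[zonecoords(x,ZONE) for x in ray_to_z("",[(233,184),(407,184)],0,C)[:,:2]])
print("top",[zonecoords(x,ZONE) for x in ray_to_z("",[(193,226),(456,226)],.068,C)[:,:2]])
```

```text
tape [array([-0.063 ,  0.0818]), array([-0.0634, -0.0803]), array([-0.0505,  0.0692]), array([-0.0509, -0.0681])]
foot [array([-0.0772,  0.0467]), array([-0.0775, -0.0558])]
top [array([-0.0766,  0.0429]), array([-0.0767, -0.0543])]
```

>>> jog_arm([
  [[0.006,-0.001,0,0,0,0,0.05],[0.012,-0.002,0,0,0,0,0.05],[0.018,-0.003,0,0,0,0,0.05],[0.024,-0.004,0,0,0,0,0.05],[0.029,-0.005,0,0,0,0,0.05],[0.033,-0.005,0,0,0,0,0.05],[0.035,-0.005,0,0,0,0,0.05],[0.036,-0.005,0,0,0,0,0.05]],
])

```text
t: 4.9
eef_pos: [0.4932, 0.134, 0.0338]
ee_rot: [-3.136, -0.002, -0.279]
force: [-1.3, 1.2, -0.3]
width: 0.0498
```

Run:
```python
from h import *
s=arm.get_state(); print(s["t"],s["eef_pos"],s["ee_rot"],s["force"]); print(zonecoords(s["eef_pos"],ZONE))
np.save("w5.npy",np.r_[s["eef_pos"],s["ee_rot"]])
im=optics.grab_frame("wrist")[:,:,::-1]; cv2.imwrite("pics/w5.png",im)
```

```text
4.9 [0.49319643 0.13402992 0.03376578] [-3.13603400e+00 -1.53221132e-03 -2.78802599e-01] [-1.33146766  1.15270294 -0.25211367]
[-0.0789  0.0021]
```

View pics/w5.png

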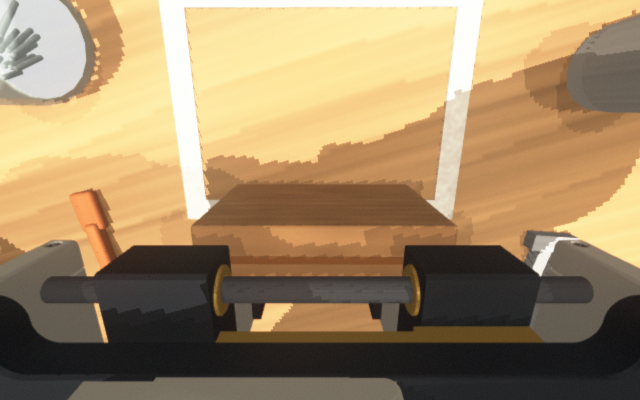

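The front foot edge is at row 184, about 9 mm inside the inner tape edge (row ~200 at the sides), square and centred. Next I'll back off and raise the fingers.

>>> jog_arm([
  [[-0.006,0,0,0,0,0,0.05],[-0.012,0,0,0,0,0,0.05],[-0.014,0,-0.01,0,0,0,0.05],[-0.014,0,-0.025,0,0,0,0.05],[-0.014,0,-0.038,0,0,0,0.05],[-0.014,0,-0.044,0,0,0,0.05],[-0.014,0,-0.044,0,0,0,0.05]],
])

```text
t: 5.65
eef_pos: [0.4801, 0.1382, 0.0791]
ee_rot: [-3.134, -0.003, -0.278]
force: [-0.1, -0.2, -0.4]
width: 0.0502
```

Run:
```python
from h import *
s=arm.get_state(); print(s["t"],s["eef_pos"],s["ee_rot"],s["force"]); print(zonecoords(s["eef_pos"],ZONE))
np.save("w6.npy",np.r_[s["eef_pos"],s["ee_rot"]])
im=optics.grab_frame("wrist")[:,:,::-1]; cv2.imwrite("pics/w6.png",im)
im=optics.grab_frame("scene")[:,:,::-1]; cv2.imwrite("pics/s6.png",cv2.resize(im[140:260,290:450],None,fx=5,fy=5,interpolation=cv2.INTER_CUBIC))
```

```text
5.65 [0.48008279 0.13823282 0.07907688] [-3.13399752 -0.00321007 -0.27822586] [-0.11198288 -0.16749371 -0.43039475]
[-0.0926  0.0026]
```

View pics/w6.png

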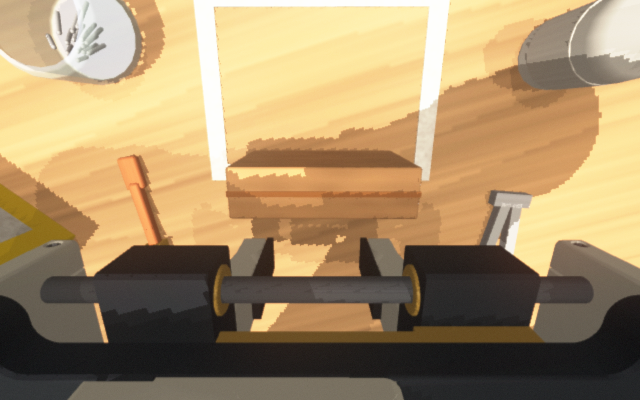

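View pics/s6.png

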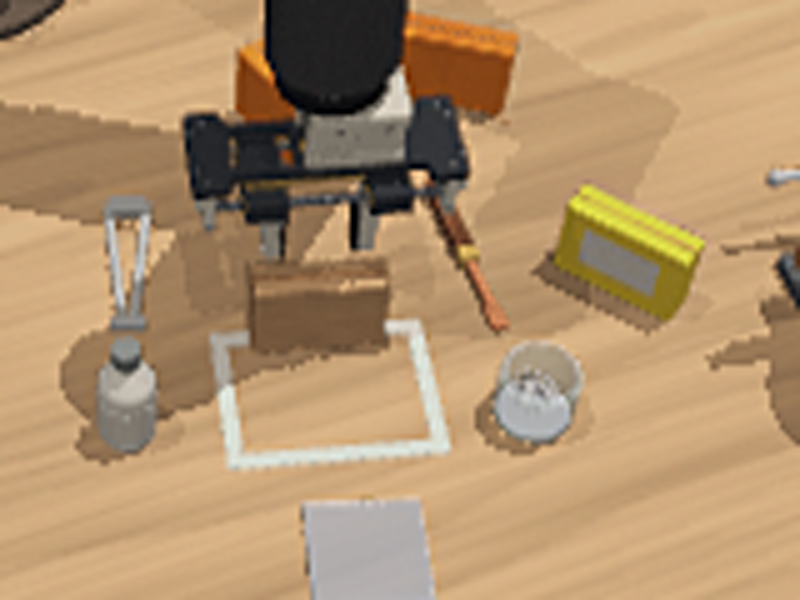

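Run:
```python
from h import *
p=np.load("w6.npy"); C=wristcam(dict(eef_pos=p[:3],ee_rot=p[3:]))
zc=lambda l:[zonecoords(x,ZONE).tolist() for x in l[:,:2]]
print("foot",zc(ray_to_z("",[(249,150),(391,150)],0,C)),"inner",zc(ray_to_z("",[(225,164),(418,164)],0,C)))
print("top",zc(ray_to_z("",[(229,167),(420,168),(419,218),(229,218)],.068,C)))
print("scene foot",zc(ray_to_z("scene",crop([(252,356),(389,347)],(290,140)),0)))
```

```text
foot [[-0.0405, 0.0522], [-0.0407, -0.0502]] inner [[-0.0507, 0.0706], [-0.0509, -0.0706]]
top [[-0.0405, 0.047], [-0.0412, -0.049], [-0.0679, -0.0511], [-0.0679, 0.0495]]
scene foot [[-0.036, -0.052], [-0.0346, 0.0509]]
```

>>> jog_arm([
  [[0.006,0,0,0,0,0,0.05],[0.012,0,0,0,0,0,0.05],[0.016,0,0,0,0,0,0.05],[0.019,0,0,0,0,0,0.05],[0.022,0,0,0,0,0,0.05],[0.025,0,0,0,0,0,0.05],[0.027,0,0,0,0,0,0.05],[0.027,0,0,0,0,0,0.05]],
])

```text
t: 6.55
eef_pos: [0.5056, 0.1302, 0.0778]
ee_rot: [-3.136, -0.002, -0.279]
force: [-1.0, 0.1, 0.4]
width: 0.0502
```

Run:
```python
from h import *
s=arm.get_state(); print(s["t"],s["eef_pos"],s["ee_rot"],s["force"]); print(zonecoords(s["eef_pos"],ZONE))
np.save("w7.npy",np.r_[s["eef_pos"],s["ee_rot"]])
im=optics.grab_frame("scene")[:,:,::-1]; cv2.imwrite("pics/s7.png",cv2.resize(im[140:260,290:450],None,fx=5,fy=5,interpolation=cv2.INTER_CUBIC))
```

```text
6.55 [0.5056339  0.13023695 0.0777914 ] [-3.13564301e+00 -1.77014444e-03 -2.78851692e-01] [-1.04167445  0.05942035  0.35199448]
[-0.0659  0.0019]
```

View pics/s7.png

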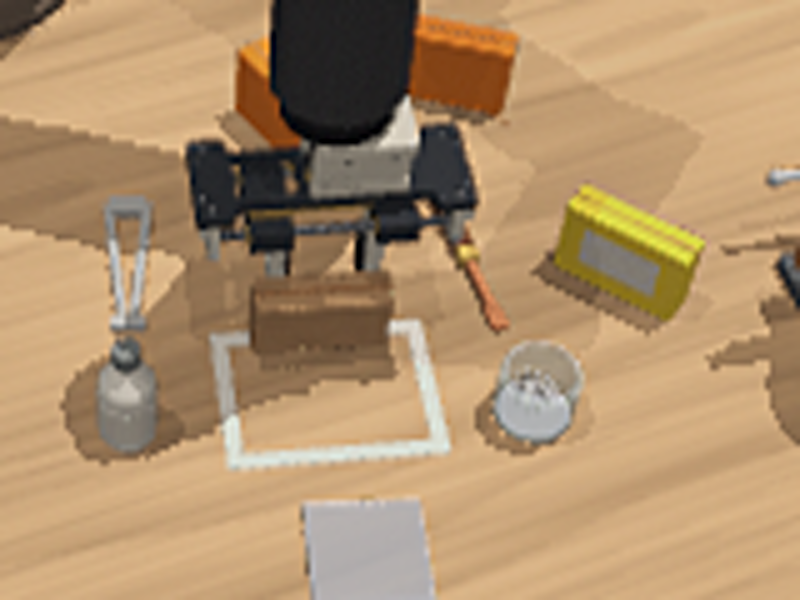

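The carton is tilting about its front foot edge, which stays at crop (252,356)–(389,348), so it isn't sliding. I'll carry on slowly past the balance point.

>>> jog_arm([
  [[0.004,0,0,0,0,0,0.05],[0.008,0,0,0,0,0,0.05],[0.012,0,0,0,0,0,0.05],[0.016,0,0,0,0,0,0.05],[0.019,0,0,0,0,0,0.05],[0.022,0,0,0,0,0,0.05],[0.022,0,0,0,0,0,0.05],[0.022,0,0,0,0,0,0.05]],
])

```text
t: 7.4
eef_pos: [0.5266, 0.1241, 0.0777]
ee_rot: [-3.136, -0.002, -0.279]
force: [-0.5, -0.0, 0.1]
width: 0.0499
```

Run:
```python
from h import *
s=arm.get_state(); print(s["t"],s["eef_pos"],s["ee_rot"],s["force"]); print(zonecoords(s["eef_pos"],ZONE))
im=optics.grab_frame("scene")[:,:,::-1]; cv2.imwrite("pics/s8.png",cv2.resize(im[140:260,290:450],None,fx=5,fy=5,interpolation=cv2.INTER_CUBIC))
```

```text
7.4 [0.52655312 0.12408785 0.07773145] [-3.13579223e+00 -1.50898720e-03 -2.79103991e-01] [-0.50985499 -0.02122373  0.14469257]
[-0.0441  0.0016]
```

View pics/s8.png

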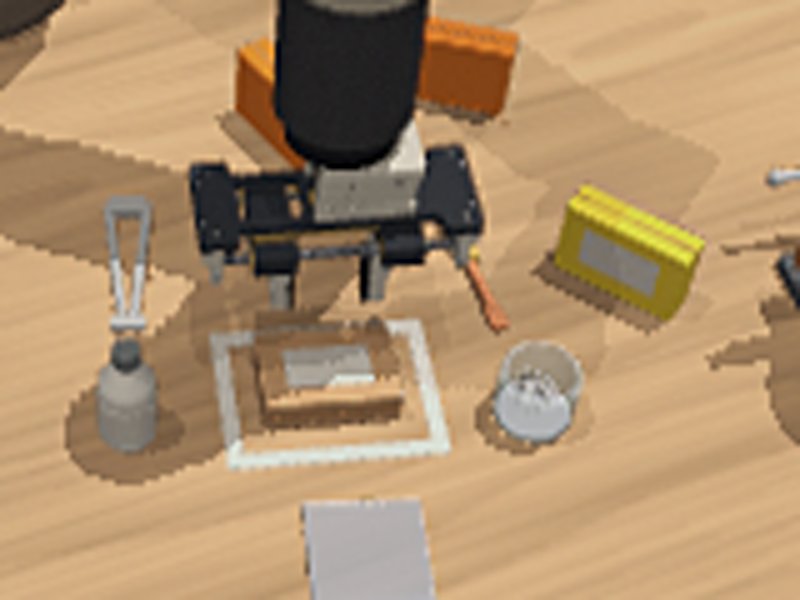

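The carton has fallen label up inside the tape. I'll lift clear and check.

>>> jog_arm([
  [[-0.03,0,-0.02,0,0,0,0.05],[-0.04,0,-0.06,0,0,0,0.05],[-0.04,0,-0.1,0,0,0,0.05],[-0.04,0,-0.14,0,0,0,0.05],[-0.04,0,-0.16,0,0,0,0.05],[-0.04,0,-0.16,0,0,0,0.05],[-0.04,0,-0.16,0,0,0,0.05]],
])

```text
t: 8.15
eef_pos: [0.4872, 0.1344, 0.2378]
ee_rot: [-3.135, -0.002, -0.279]
force: [0.3, 0.2, -0.1]
width: 0.0499
```

Run:
```python
from h import *
s=arm.get_state(); print(s["t"],s["eef_pos"],s["ee_rot"],s["force"],np.abs(s["qd"]).max())
np.save("w9.npy",np.r_[s["eef_pos"],s["ee_rot"]])
im=optics.grab_frame("wrist")[:,:,::-1]; cv2.imwrite("pics/w9.png",cv2.resize(im[0:230,150:420],None,fx=2.6,fy=2.6,interpolation=cv2.INTER_CUBIC))
im=optics.grab_frame("scene")[:,:,::-1]; cv2.imwrite("pics/s9.png",cv2.resize(im[140:260,290:450],None,fx=5,fy=5,interpolation=cv2.INTER_CUBIC))
im=optics.grab_frame("side")[:,:,::-1]; cv2.imwrite("pics/si9.png",cv2.resize(im[140:290,190:390],None,fx=4,fy=4,interpolation=cv2.INTER_CUBIC))
```

```text
8.15 [0.48723376 0.13440552 0.2378401 ] [-3.13474210e+00 -1.78262399e-03 -2.78959810e-01] [ 0.26868578  0.16170558 -0.11274985] 0.024599239918876244
```

View pics/w9.png

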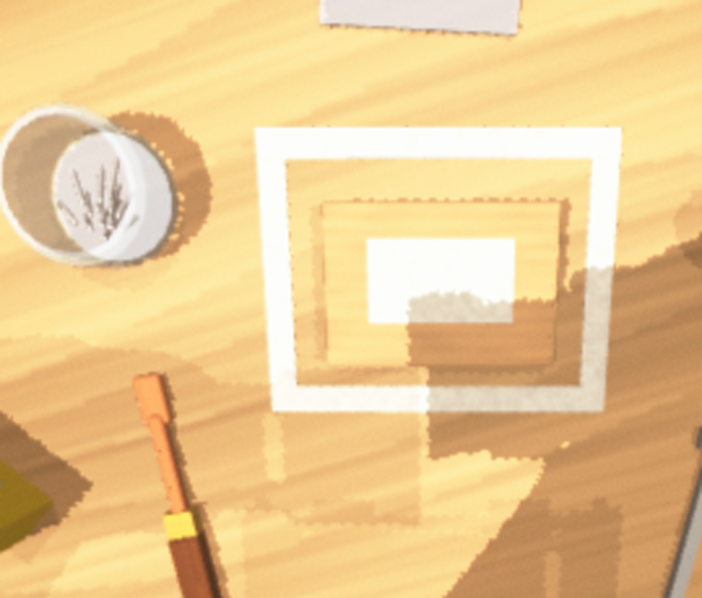

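View pics/s9.png

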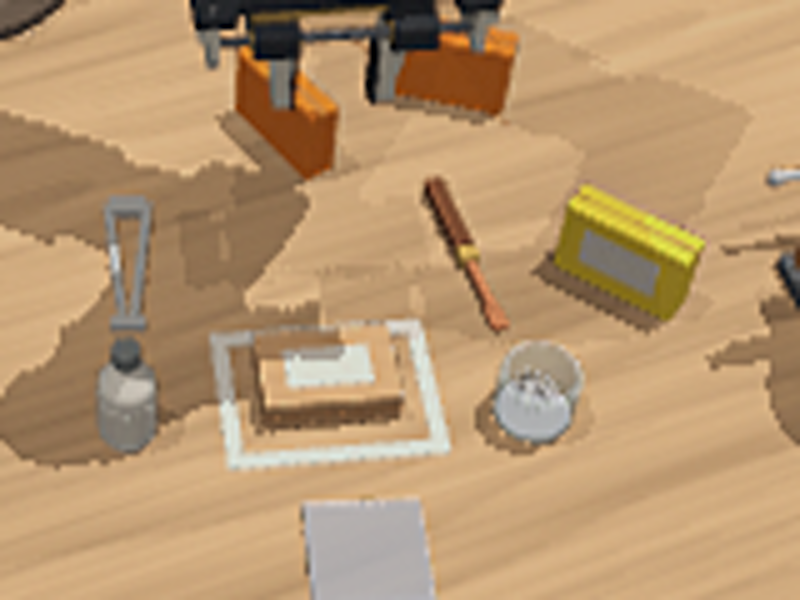

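View pics/si9.png

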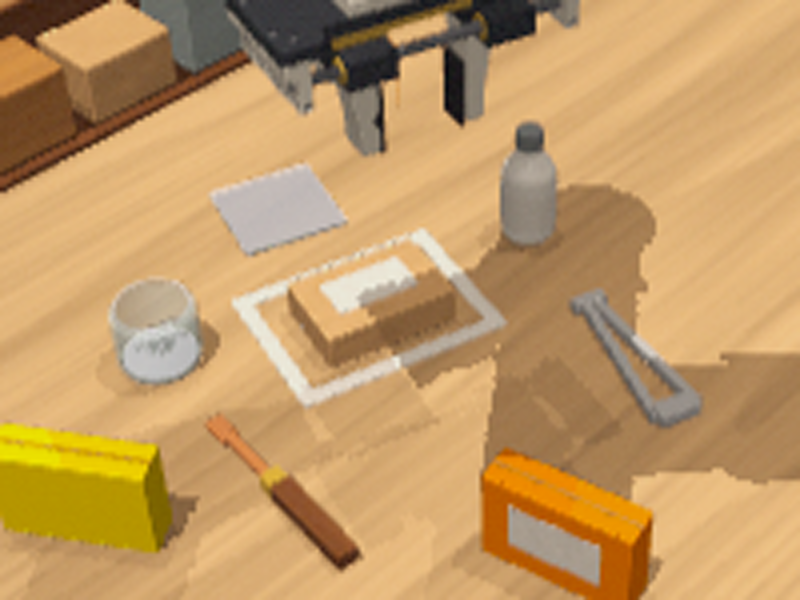

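The carton lies flat with its label up. Its top corners are at wrist crop (323,202), (560,204), (554,366) and (326,362), well inside the inner tape edge ((287,159) to (583,386)). The other objects show no change, so I'll check the numbers and hand in.

Run:
```python
from h import *
p=np.load("w9.npy"); C=wristcam(dict(eef_pos=p[:3],ee_rot=p[3:]))
W=lambda uv:crop(uv,(150,0),2.6)
print("carton",[zonecoords(x,ZONE).tolist() for x in ray_to_z("",W([(323,202),(560,204),(554,366),(326,362)]),.028,C)[:,:2]])
print("inner",[zonecoords(x,ZONE).tolist() for x in ray_to_z("",W([(287,159),(592,158),(583,386),(295,386)]),0,C)[:,:2]])
print(arm.job_done(), arm.get_state()["t"])
```

```text
carton [[0.0288, 0.0483], [0.0276, -0.0502], [-0.0386, -0.0505], [-0.0366, 0.05]]
inner [[0.0493, 0.0674], [0.0491, -0.0676], [-0.0508, -0.0689], [-0.0504, 0.0695]]
the job is handed in; nothing more can be done
the job is handed in; nothing more can be done
```

The carton is lying flat inside the tape, plain face down and label up, and the job is handed in at about 8.3 s of the 42 s allowed.

- **Slide:** I pushed it upright, low on the label face, with two spread fingers. I steered it about 9 mm sideways so that it ended up centred. Its front foot edge stopped about 10 mm inside the near inner edge of the tape. I took "foot just inside" to mean this front edge. The back of the carton still stood across the tape until it tipped.
- **Topple:** I backed off, raised the fingertips to about 56 mm and pushed. It tipped about its front foot edge without sliding, then fell forward.

**Last checks**
- The wrist picture puts the lying carton at x −39 to +29 mm and y −50 to +50 mm from the tape's centre. That leaves about 12 mm at the near edge, 21 mm at the far edge and 18 mm at the sides, with readings good to about 2 mm.
- The scene and side pictures show the carton flat with its label up and the gripper clear. The objects around the tape look unmoved, though I compared them only by eye. The tall carton and the vise were outside the final crops.
- One disagreement: before the topple, the scene camera put the foot about 15 mm inside the edge, against 10 mm from the wrist camera. Either value leaves it clear of the tape.
- Forces were only a few newtons at every reading.

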